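# Fetch the weight from behind the bottles

## Robot

A 6-joint arm with a two-finger parallel gripper is mounted at the origin on a cart in front of the work surface, level with it; the furniture and walls round the work are solid. World frame = base frame: x ahead of the robot, y to its left, z up, the work surface at z = 0. Lengths are in m, angles in degrees, forces in N, time in s.
With the tool pointing down it reaches from about 0.25 to 0.725 m from the base axis. Payload 9.7 kg.
Tool frame: the origin (TCP) lies midway between the tips of the shut fingers; the grasp point (between the pads) lies 19 mm behind it; z points along the fingers, y is the line along which they close (so a half turn about z gives the same grasp; the last joint's range is limited). The gripper opens to 85 mm and grips with 20 to 120 N. Pads are 22 mm wide; open, the fingers measure 114 mm over their backs; the gripper's body (76 mm by 85 mm) begins 54 mm behind the grasp point. The pads swing forward as they close: fully open they stand 13 mm farther back than shut.
Start: joints at [76.203, 4.979, 10.078, 95.1, 0, 90], TCP at [0.131, 0.534, 0.231] pointing down, gripper open.
Joint ranges: [-179.16, 179.16], [-48.56, 103.87], [-65.8, 70.77], [-126.05, 130.52], [-82.76, 87.17], [-180, 180]. Speed limits (degrees/s): [127.2, 127.2, 147.25, 180, 180, 180].

## Interface

Orientations are given as [roll, pitch, yaw] about the fixed x, y, z axes, in that order (R = Rz(yaw) Ry(pitch) Rx(roll)).
In Python, from workcell import * gives the robot as it stands.
- The arm moves only by the tool servo_tool, never from a script. Its argument "moves" is a list of rows, each a list of 4 numbers: the shift along the world's x, y, z in cm, then the turn about the world's z in rad. A call has 1 to 20 rows; each row is the pose to reach, as a shift and turn from the pose commanded when the call began; what a row does not reach only later rows make up. A row lasts 1/12 s, in which the tool goes at most 41.7 mm and 7.16 degrees, less where a joint would pass 70% of its speed; a pose out of reach is approached as far as the arm can. A call with a gripper value outside its range is refused whole. "claw" is the closure, from 0 (fully open) to 1 (shut), set as the call begins (left out, the last holds). The fingers move at their own pace and stop on an object; "force" is the grip in N (left out, the last holds). Time passes only in rows, so rows that repeat a pose let the fingers close. It gives the time, the measured TCP pose, the force, the opening and the grip force at its end, in the units of the state.
- get_obs(): the state, without advancing time (a new reading comes with each control period).
- camera(name): name is "side" or "top" or "wrist"; returns the picture (480x640x3 uint8, red, green, blue); there is no depth.
- get_calibration(name): a dict with "fx", "fy", "cx", "cy" (pixels), "rvec" (rotation vector, rad) and "tvec" (3), from world to camera coordinates, as OpenCV has them; the wrist camera has in their place "tool_from_camera" (4x4, takes a point from camera to tool coordinates, whose origin is the TCP and whose axes are the flange's). Camera axes: x right, y down, z forward; pixel columns grow to the right and rows downward; lengths in m; the calibration is good to about 2 mm. A picture is of the moment at which its call begins: read the wrist's pose just before it. get_calibration takes no time and is no camera call.
- job_done(): hands the job in; it is judged then, once.
The state is a dict: "time": time; "q": joint angles; "qd": joint speeds; "joint_efforts": joint torques, N m; "ee_pos": TCP position; "tcp_rot": TCP orientation; "wrist_force": force on the tool from outside, world axes, zero at the start; "torque": the same for the moment, N m; "opening": finger opening in m; "grasp_force": force on a finger pad.
Only numpy, scipy, OpenCV 4.12 (cv2) and the standard library are available. Lean on these libraries where they do the work, as an engineer would, in place of code of your own. Each camera call takes 0.05 s, during which the arm holds its last target. There are 200 camera calls.

## Task

Clear the two bottles off the aluminium stand and stand them both in the grey drip tray. Then take the brass weight from behind where they stood and set it upright in the middle of the balance pan. Finally put each bottle back on the stand, upright on the same dark pad that it came from, without knocking anything over and leaving the jar, the weighing boats and the timer where they are.

Things in the scene. Friction and masses are not known exactly. Their poses are not given: they have to be found in the camera images.
- bottle_amber: loose brown bottle with a black screw cap, 48 mm across and 105 mm tall, upright; the cap is 32 mm across and reaches from 85 to 105 mm above the underside, so it can be gripped from above by the cap, 95 mm up. Origin: centre of the underside, z up; its yaw does not matter. Starts standing on one of the stand's two bottle pads
- bottle_white: loose white bottle with a blue screw cap, 47 mm across and 99 mm tall, upright; the cap is 34 mm across and reaches from 80 to 99 mm above the underside, grip at 90 mm. Origin: centre of the underside, z up; its yaw does not matter. Starts standing on the other bottle pad
- weight: loose brass knob weight of 100 g, 24 mm across the round body, 37 mm tall with a small knob on top; the body can be gripped from above about 21 mm over the underside. Origin: centre of the underside, z up. Starts at the back of the stand, behind the two bottles
- stand: fixed aluminium stand, base 140 (x) by 150 mm (y), 4 mm thick; open at the front (-x), 45 mm high wall at the back edge (+x), 45 mm cheeks along the rear half of both sides. Origin: centre of the underside. Dark bottle pads, 56 mm across, centred at x = -15, y = +30 and -30 mm; weight pad, 32 mm across, at x = +30, y = 0. Which bottle is on which pad varies
- tray: fixed grey shallow drip tray, 100 mm (its x) by 160 mm (its y), floor 3 mm thick, wall 12 mm high and 3 mm thick. Origin: centre of the underside. Room for both bottles side by side along y. Tray and balance may be on either side of the stand
- balance: fixed compact white balance, 130 mm wide (its y) by 170 mm, with a round steel pan 96 mm across and a fine ring in its middle; the pan top is 46 mm above the worktop and does not move. Origin: on the worktop straight below the middle of the pan; the housing reaches from x = -115 mm (display end) to x = +55 mm, its top is 38 mm above the worktop
- jar: bystander: white sample jar with a red lid, 49 mm across, 57 mm tall. Origin: centre of the underside
- boats: bystander: nested stack of white square weighing boats, 75 x 76 x 28 mm. Origin: centre of the underside
- timer_clock: bystander: small white desk timer, 44 x 66 x 52 mm. Origin: centre of the underside

How it is judged (in metres and radians):
On the way, in this order (a step that is already met when the one before it is completed fails the run):
1. both bottles stand upright in the tray, released, the weight still untouched at its place (x of bottle_amber in the frame of tray between -0.046 and 0.046 m and y of bottle_amber in the frame of tray between -0.076 and 0.076 m and z of each of bottle_amber, bottle_white in the frame of tray below 0.012 m and angle between each of bottle_amber, bottle_white's own z axis and vertical below 0.15 rad and x of bottle_white in the frame of tray between -0.046 and 0.046 m and y of bottle_white in the frame of tray between -0.076 and 0.076 m and contact force between the fingers and bottle_amber below 0.1 N and contact force between the fingers and bottle_white below 0.1 N and distance of weight from where it was at the start of the episode below 0.012 m), for 0.2 s.
2. the weight stands in the middle of the pan, released, while both bottles are still in the tray (horizontal distance between weight and balance below 0.015 m and z of weight in the frame of balance between 0.042 and 0.052 m and angle between each of weight, bottle_amber, bottle_white's own z axis and vertical below 0.15 rad and contact force between the fingers and weight below 0.1 N and x of bottle_amber in the frame of tray between -0.046 and 0.046 m and y of bottle_amber in the frame of tray between -0.076 and 0.076 m and z of each of bottle_amber, bottle_white in the frame of tray below 0.012 m and x of bottle_white in the frame of tray between -0.046 and 0.046 m and y of bottle_white in the frame of tray between -0.076 and 0.076 m), for 0.2 s.
At the end, for the whole second after the job is handed in: The weight stands upright within 15 mm of the middle of the balance pan; each bottle stands upright on the stand within 15 mm of where it stood at the start; all three are released and at rest (horizontal distance between weight and balance below 0.015 m and z of weight in the frame of balance between 0.042 and 0.052 m and angle between weight's own z axis and vertical below 0.15 rad and distance of each of bottle_amber, bottle_white from where it was at the start of the episode below 0.015 m and angle between each of bottle_amber, bottle_white's own z axis and vertical below 0.1 rad and linear speed of each of bottle_amber, bottle_white, weight below 0.03 m/s and angular speed of each of bottle_amber, bottle_white, weight below 0.3 rad/s); the robot touches nothing.
It fails at once if a bottle or the weight is tipped by more than about 35 degrees (angle between any of bottle_amber, bottle_white, weight's own z axis and vertical above 0.6 rad).
It fails at once if the jar, the weighing boats or the timer are shifted by more than 20 mm (distance of any of jar, boats, timer_clock from where it was at the start of the episode above 0.02 m).
It also fails if it takes over 128 s, if anything falls off the work surface, if the arm or the gripper's body presses on something with over 40 N, if the wrist force passes 120 N, or if a joint passes its speed limit or range.

## Working session

There is one attempt and no reset: what is moved stays moved. The work goes in short steps, Python scripts to look and compute and a tool call to move; the robot and the scene stay as the last step left them, time stands still between calls to the robot, and variables do not carry over. Pictures are saved under pics/ and viewed, at most 14 in all, crops included, and the job is handed in when it is done.

Besides the shell and the picture viewer there is one more tool, called after "Emit:" as a command line: name --pt "numbers of a row" for each row, then --argument value for the rest. servo_tool: Moves the arm, as the interface text tells. Its arguments: {"type":"object","properties":{"moves":{"type":"array","items":{"type":"array","items":{"type":"number"}}},"claw":{"type":"number"},"force":{"type":"number"}},"required":["moves"]}

```bash
mkdir -p pics; ls; python3 - <<'E'
from workcell import *
import cv2
for n in ("top","side"):
    cv2.imwrite(f"pics/{n}0.png",camera(n)[:,:,::-1]); print(n,get_calibration(n))
print(get_obs()); print(get_calibration("wrist"))
E
```

```text
pics
top {'fx': 511.5463590529247, 'fy': 511.5463590529247, 'cx': 322.01462735423735, 'cy': 237.38147633571324, 'rvec': array([ 2.16937892, -2.10949994,  0.16306996]), 'tvec': array([-0.03786716,  0.53754152,  1.1372942 ])}
side {'fx': 535.1794103660716, 'fy': 535.1794103660716, 'cx': 324.83992259748663, 'cy': 240.0099091719055, 'rvec': array([ 0.1477569 , -2.81103012,  1.29911165]), 'tvec': array([0.53294363, 0.07990877, 1.1583411 ])}
{'time': 0.1, 'q': array([7.62045964e+01, 5.00848289e+00, 1.00393609e+01, 9.50983213e+01,
       7.42985455e-04, 8.99978418e+01]), 'qd': array([ 0.10349262, -0.06415612,  0.1116107 ,  0.02447534, -0.07145129,
        0.04780519]), 'joint_efforts': array([-5.77194387e-04, -5.21561122e+01,  4.65653050e+01,  1.60295359e-02,
        3.47823368e-05,  5.89609726e-06]), 'ee_pos': array([0.1311008 , 0.53394726, 0.23065211]), 'tcp_rot': array([-1.79932557e+02, -7.45525415e-04,  1.66206754e+02]), 'wrist_force': array([-0.35851051, -0.91704501, -0.22216486]), 'torque': array([ 0.01177911, -0.04128582, -0.00349005]), 'grasp_force': 0.0, 'opening': 0.08548393304147828}
{'fx': 424.7273268615108, 'fy': 424.7273268615108, 'cx': 322.9297026793529, 'cy': 236.8507079737582, 'tool_from_camera': array([[ 4.87355686e-05, -9.62773710e-01, -2.70308677e-01,
         6.92738798e-02],
       [ 9.99999979e-01, -7.20646634e-06,  2.05963658e-04,
         4.96439652e-04],
       [-2.00244365e-04, -2.70308681e-01,  9.62773689e-01,
        -1.42535381e-01],
       [ 0.00000000e+00,  0.00000000e+00,  0.00000000e+00,
         1.00000000e+00]])}
```

View pics/top0.png

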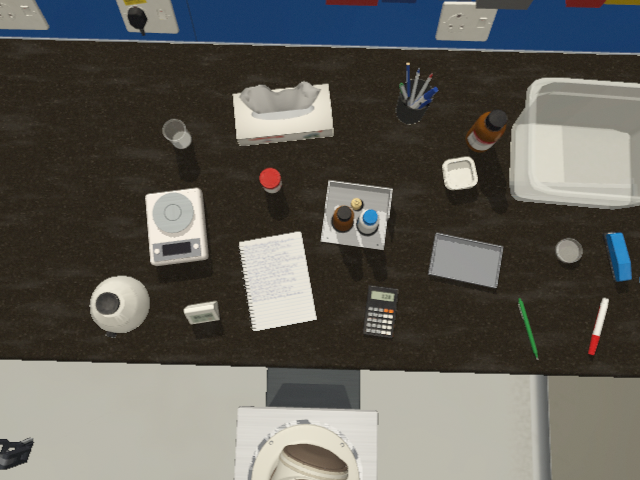

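View pics/side0.png

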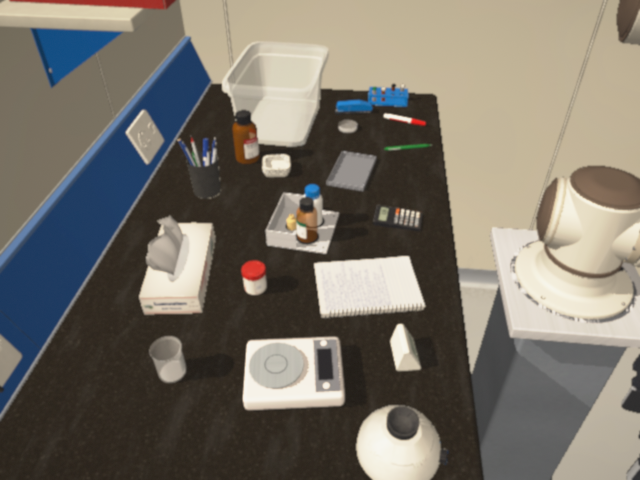

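The top view shows the stand at about (357,215), with amber at (343,217), white at (369,221) and the weight at (356,204). The tray is at (466,260), the balance pan at (173,213), the jar at (271,180), the boats at (460,173) and the timer at (202,313). The side view agrees. Next I'll enlarge crops for accurate pixel positions.

```bash
cat > h.py <<'E'
import numpy as np, cv2
from workcell import *
def crop(img,x0,y0,w=100,h=75,s=4):
    c=cv2.resize(img[y0:y0+h,x0:x0+w],None,fx=s,fy=s,interpolation=cv2.INTER_CUBIC).copy()
    for i in range(0,w,10):
        big=(x0+i)%50==0; cv2.line(c,(i*s,0),(i*s,14 if big else 6),(0,255,255),1)
        if i%20==0: cv2.putText(c,str(x0+i),(i*s,24),0,.35,(0,255,255),1)
    for i in range(0,h,10):
        cv2.line(c,(0,i*s),(6,i*s),(0,255,255),1)
        if i and i%20==0: cv2.putText(c,str(y0+i),(8,i*s+4),0,.35,(0,255,255),1)
    return c
def ray(n,uv):
    k=get_calibration(n); R=cv2.Rodrigues(k["rvec"])[0]
    C=-R.T@k["tvec"]; d=R.T@np.array([(uv[0]-k["cx"])/k["fx"],(uv[1]-k["cy"])/k["fy"],1]); return C,d
def at(n,uv,z):
    C,d=ray(n,uv); return np.round(C+d*(z-C[2])/d[2],4)
def proj(n,P):
    k=get_calibration(n); K=np.array([[k["fx"],0,k["cx"]],[0,k["fy"],k["cy"]],[0,0,1]])
    return cv2.projectPoints(np.array(P,float).reshape(-1,3),k["rvec"],k["tvec"],K,None)[0].reshape(-1,2)
E
python3 - <<'E'
from h import *
t=cv2.imread("pics/top0.png"); s=cv2.imread("pics/side0.png")
f=lambda im,a:np.vstack([np.hstack([crop(im,*p) for p in a[:2]]),np.hstack([crop(im,*p) for p in a[2:]])])
cv2.imwrite("pics/tc.png",f(t,[(310,175),(420,225),(130,185),(420,140)]))
cv2.imwrite("pics/sc.png",f(s,[(255,180),(310,140),(240,330),(230,250)]))
E
```

```text
(no output)
```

View pics/tc.png

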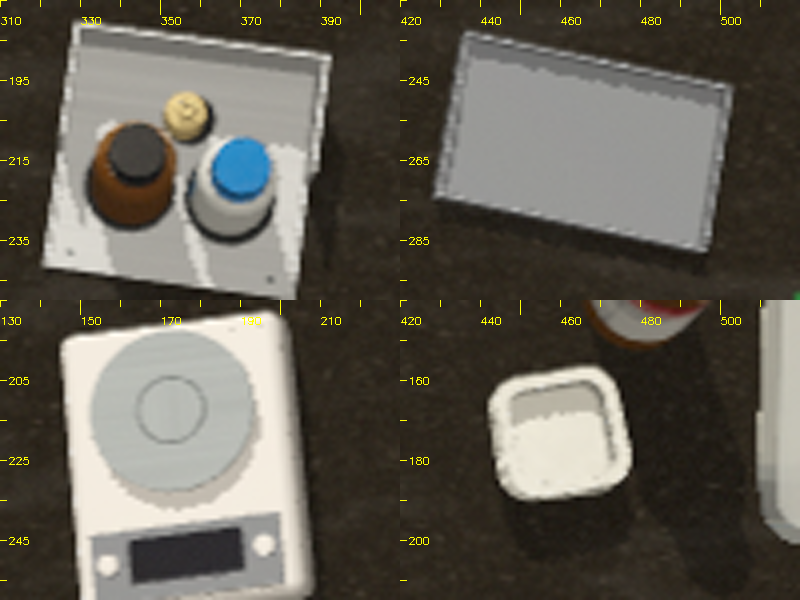

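View pics/sc.png

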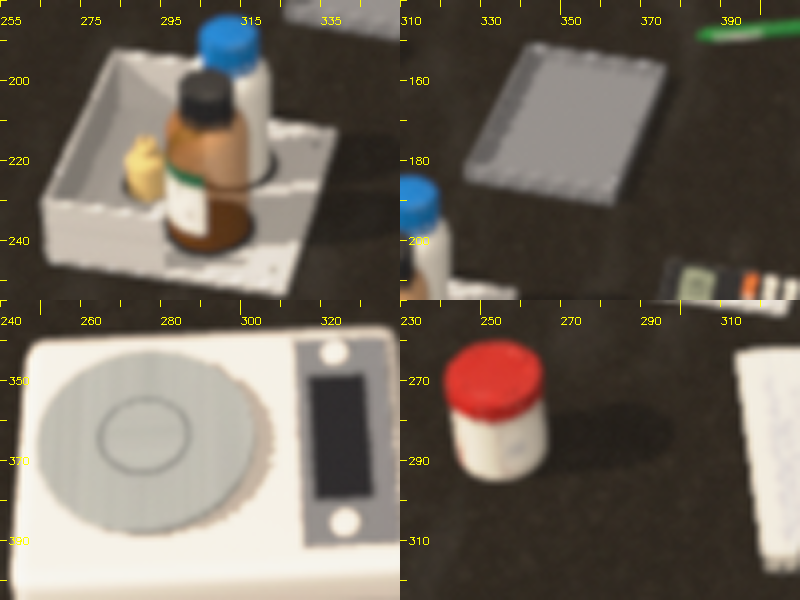

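Pixels read from the crops:

| Item | Top view | Side view |
|---|---|---|
| Amber cap | (344.3,212.6) | (306.7,199.5) |
| White cap | (370.7,216.8) | (312.2,186.5) |
| Weight knob | (356.7,202.7) | (291.2,215) |
| Pan ring | (172.8,212.3) | (276,363.8) |

The tray corners in the top view are (436.5,233), (503.2,246.5), (497.2,288) and (428.8,274.2).

```bash
python3 - <<'E'
from h import *
for n,t,s,z in [("amber",(344.3,212.6),(306.7,199.5),.109),("white",(370.7,216.8),(312.2,186.5),.103),("knob",(356.7,202.7),(291.2,215),.041),("ring",(172.8,212.3),(276,363.8),.046)]:
    A,B=ray("top",t),ray("side",s)
    M=np.c_[A[1],-B[1]]; l=np.linalg.lstsq(M,B[0]-A[0],rcond=None)[0]
    p,q=A[0]+A[1]*l[0],B[0]+B[1]*l[1]
    print(n,at("top",t,z),at("side",s,z),"tri",((p+q)/2).round(4),"gap",np.linalg.norm(p-q).round(4))
T=np.array([at("top",c,.012) for c in [(436.5,233),(503.2,246.5),(497.2,288),(428.8,274.2)]])
print("tray",T,T.mean(0),[np.linalg.norm(T[i]-T[(i+1)%4]).round(4) for i in range(4)])
F=[at("top",c,.004) for c in[(320.75,242),(384.25,249.5)]]; B=[at("top",c,.045) for c in[(329,181.25),(392.75,188.75)]]
print("stand",F,B)
for a in(F,B):print(np.degrees(np.arctan2(*(a[0]-a[1])[:2])))
print("jar",at("top",(271,178),.057),"boats",at("top",(460,173.3),.028),"timer",at("top",(202,308),.052))
R=cv2.Rodrigues(get_calibration("top")["rvec"])[0];print("topcam",-R.T@get_calibration("top")["tvec"])
E
```

```text
amber [ 0.5841 -0.0703  0.109 ] [ 0.5841 -0.0721  0.109 ] tri [ 0.5838 -0.0703  0.1103] gap 0.0
white [ 0.5776 -0.1288  0.103 ] [ 0.5792 -0.132   0.103 ] tri [ 0.578  -0.1286  0.1053] gap 0.0017
knob [ 0.6225 -0.1013  0.041 ] [ 0.6257 -0.0996  0.041 ] tri [ 0.6245 -0.1015  0.0392] gap 0.0031
ring [0.5868 0.324  0.046 ] [0.587 0.326 0.046] tri [0.5873 0.3246 0.044 ] gap 0.0002
tray [[ 0.5611 -0.2932  0.012 ]
 [ 0.5332 -0.4501  0.012 ]
 [ 0.4352 -0.4335  0.012 ]
 [ 0.4629 -0.2746  0.012 ]] [ 0.4981  -0.36285  0.012  ] [np.float64(0.1594), np.float64(0.0994), np.float64(0.1613), np.float64(0.0999)]
stand [array([ 0.5331, -0.0199,  0.004 ]), array([ 0.5193, -0.1709,  0.004 ])] [array([ 0.6711, -0.0354,  0.045 ]), array([ 0.6572, -0.1845,  0.045 ])]
5.221797321948052
5.326063477915145
jar [0.6719 0.0991 0.057 ] boats [ 0.7039 -0.3464  0.028 ] timer [0.3695 0.241  0.052 ]
topcam [ 0.35669019 -0.02848252  1.20655865]
```

Two views agree within 3 mm. The caps are 60 mm apart, the weight sits 45 mm behind them, and the tray sides come out at 100/160 mm. The stand's yaw is about -5.2° and the tray's about -10.1°. I'll move above the white bottle with the fingers closing along the stand's x.

Emit:
servo_tool --pt "2 -3 1 -0.1" --pt "5 -7 2 -0.2" --pt "9 -12 2 -0.3" --pt "11 -16 2 -0.4" --pt "13 -19 2 -0.5" --pt "15 -22 2 -0.6" --pt "17 -25.5 2 -0.7" --pt "19 -29 2 -0.8" --pt "21 -32 2 -0.9" --pt "23 -35 2 -1.0" --pt "25 -38 2 -1.1" --pt "27 -41 2 -1.2" --pt "30 -44 2 -1.3" --pt "32 -47 2 -1.42" --pt "34 -50.5 2 -1.42" --pt "36.5 -54 2 -1.42" --pt "39 -58 2 -1.42" --pt "42 -62 2 -1.42" --pt "44 -65 2 -1.42" --pt "44.7 -66.3 2 -1.42" --claw 0

```text
time: 1.77
ee_pos: [0.5796, -0.1322, 0.2498]
tcp_rot: [-179.9, 0.0, 84.7]
wrist_force: [0.9, 0.2, -0.1]
opening: 0.0853
grasp_force: 0.0
```

Emit:
servo_tool --pt "0 0 0 0" --pt "0 0 0 0" --pt "0 0 0 0"

```text
time: 2.02
ee_pos: [0.5779, -0.1286, 0.2509]
tcp_rot: [-179.9, -0.0, 84.8]
wrist_force: [0.6, -0.3, -0.1]
opening: 0.0857
grasp_force: 0.0
```

```bash
cat >> h.py <<'E'
from scipy.spatial.transform import Rotation as Ro
def wpose(o):
    T=np.eye(4); T[:3,:3]=Ro.from_euler("xyz",o["tcp_rot"],degrees=True).as_matrix(); T[:3,3]=o["ee_pos"]
    return T@get_calibration("wrist")["tool_from_camera"]
def wat(T,uv,z):
    k=get_calibration("wrist"); d=T[:3,:3]@np.array([(uv[0]-k["cx"])/k["fx"],(uv[1]-k["cy"])/k["fy"],1]); C=T[:3,3]
    return np.round(C+d*(z-C[2])/d[2],4)
def wpic(name):
    o=get_obs(); im=camera("wrist")[:,:,::-1]; cv2.imwrite(f"pics/{name}.png",im); T=wpose(o); np.save(f"pics/{name}.npy",T)
    print(o["ee_pos"].round(4),o["tcp_rot"].round(1),o["q"].round(1),o["time"]); return im,T
E
python3 -c "
from h import *
wpic('w1')"
```

```text
[ 0.5779 -0.1286  0.2509] [-179.9   -0.    84.8] [-12.6  11.5  19.6  98.1   0.   82.6] 2.0167
```

View pics/w1.png

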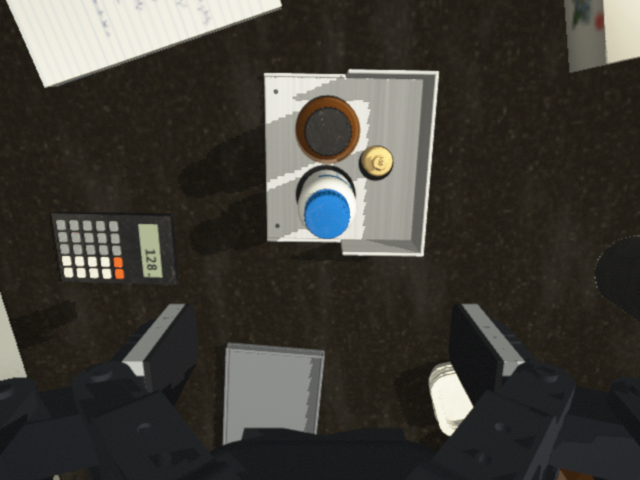

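The wrist view shows the white cap at (327,215), the amber cap at (328,130), the knob at (377,161) and the tray below.

```bash
python3 -c "
from h import *
T=np.load('pics/w1.npy')
for n,u,z in [('a',(328,130),.109),('w',(327,215),.103),('k',(378,160.5),.041),('front L',(265,74),.004),('front R',(267,240),.004)]: print(n,wat(T,u,z))"
```

```text
a [ 0.5858 -0.0676  0.109 ]
w [ 0.5802 -0.1252  0.103 ]
k [ 0.6252 -0.0974  0.041 ]
front L [ 0.5369 -0.0191  0.004 ]
front R [ 0.52   -0.1667  0.004 ]
```

Emit:
servo_tool --pt "0.1 0.1 -3 0" --pt "0.1 0.1 -6 0" --pt "0.1 0.1 -9 0" --pt "0.1 0.1 -11.5 0" --pt "0.1 0.1 -14 0" --pt "0.1 0.1 -15.5 0" --pt "0.1 0.1 -16.5 0" --pt "0.1 0.1 -17.2 0" --pt "0.1 0.1 -17.4 0" --pt "0.1 0.1 -17.4 0" --pt "0.1 0.1 -17.4 0"

```text
time: 2.98
ee_pos: [0.5797, -0.1278, 0.0785]
tcp_rot: [179.9, 0.0, 84.9]
wrist_force: [-0.1, 0.1, 0.8]
opening: 0.0855
grasp_force: 0.0
```

Emit:
servo_tool --pt "0 0 0 0" --pt "0 0 0 0" --pt "0 0 0 0" --pt "0 0 0 0" --pt "0 0 0 0" --pt "0 0 0 0" --pt "0 0 0 0" --pt "0 0 0 0" --pt "0 0 0 0" --pt "0 0 0 0" --pt "0 0 0 0" --pt "0 0 0 0" --claw 1 --force 40

```text
time: 3.98
ee_pos: [0.5796, -0.128, 0.0779]
tcp_rot: [179.9, 0.0, 84.8]
wrist_force: [0.7, -0.2, 5.7]
opening: 0.0359
grasp_force: 38.4
```

Emit:
servo_tool --pt "0 0 1 0" --pt "0 0 3 0" --pt "0 0 6 0" --pt "0 0 9 0" --pt "-0.3 -1 10 0" --pt "-1 -3 10 0" --pt "-1.9 -6 10 -0.02" --pt "-2.9 -9 10 -0.04" --pt "-3.9 -12 10 -0.06" --pt "-4.8 -15 10 -0.085" --pt "-5.8 -18 10 -0.085" --pt "-6.8 -21 10 -0.085" --pt "-7.6 -23.5 10 -0.085" --pt "-8.2 -25.5 10 -0.085" --pt "-8.6 -26.7 10 -0.085" --pt "-8.7 -27 9 -0.085" --pt "-8.7 -27 8 -0.085" --pt "-8.7 -27 8 -0.085" --pt "-8.7 -27 8 -0.085"

```text
time: 5.57
ee_pos: [0.4921, -0.3963, 0.1559]
tcp_rot: [-179.9, -0.1, 80.0]
wrist_force: [0.7, 0.0, -0.3]
opening: 0.0359
grasp_force: 37.7
```

```bash
python3 -c "
from h import *
im,T=wpic('w2'); cv2.imwrite('pics/t2.png',np.hstack([cv2.resize(camera('top')[200:320,380:540,::-1],(400,300)),cv2.resize(im,(400,300))]))"
```

```text
[ 0.4921 -0.3963  0.1559] [-1.799e+02 -1.000e-01  8.000e+01] [-38.9  15.6  13.9  88.4   0.   61.1] 5.5667
```

View pics/t2.png

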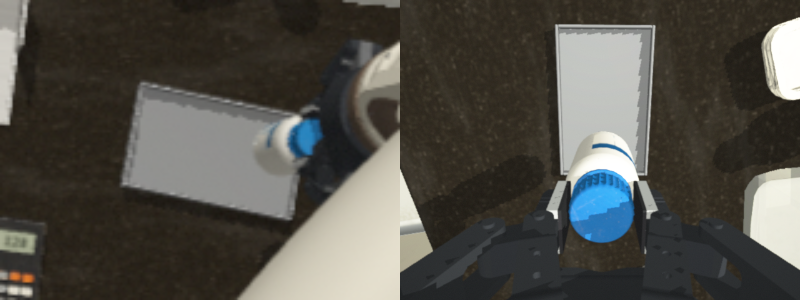

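The bottle is held and lined up over the right half of the tray. I'll lower it, release and retreat.

Emit:
servo_tool --pt "0 0 -1.5 0" --pt "0 0 -3.5 0" --pt "0 0 -5.5 0" --pt "0 0 -7 0" --pt "0 0 -7.7 0" --pt "0 0 -8 0" --pt "0 0 -8.1 0" --pt "0 0 -8.1 0" --pt "0 0 -8.1 0"

```text
time: 6.42
ee_pos: [0.4926, -0.3981, 0.0774]
tcp_rot: [179.9, 0.0, 80.0]
wrist_force: [-0.7, 0.7, -1.1]
opening: 0.0357
grasp_force: 37.7
```

Emit:
servo_tool --pt "0 0 0 0" --pt "0 0 0 0" --pt "0 0 0 0" --pt "0 0 0 0" --pt "0 0 0 0" --pt "0 0 0 0" --pt "0 0 0 0" --pt "0 0 0 0" --pt "0 0 1 0" --pt "0 0 3 0" --pt "0 0 6 0" --pt "0 0 9 0" --pt "0 0 12 0" --claw 0

```text
time: 7.5
ee_pos: [0.4919, -0.3977, 0.1984]
tcp_rot: [180.0, 0.0, 80.0]
wrist_force: [0.2, -0.3, -0.6]
opening: 0.0854
grasp_force: 0.0
```

Emit:
servo_tool --pt "0.5 2 0 0" --pt "1.5 5 0 0.02" --pt "2.4 8.5 0 0.04" --pt "3.4 12 0 0.06" --pt "4.4 15.5 0 0.085" --pt "5.4 19 0 0.085" --pt "6.4 22.5 0 0.085" --pt "7.4 26 0 0.085" --pt "8.3 29 0 0.085" --pt "8.9 31.5 0 0.085" --pt "9.3 32.8 0 0.085" --pt "9.3 32.8 -2 0.085" --pt "9.3 32.8 -5 0.085" --pt "9.3 32.8 -8 0.085" --pt "9.3 32.8 -10 0.085" --pt "9.3 32.8 -11 0.085" --pt "9.3 32.8 -11.4 0.085" --pt "9.3 32.8 -11.4 0.085" --pt "9.3 32.8 -11.4 0.085"

```text
time: 9.08
ee_pos: [0.5858, -0.0702, 0.0839]
tcp_rot: [179.9, 0.0, 84.8]
wrist_force: [0.8, -0.4, 0.4]
opening: 0.0857
grasp_force: 0.0
```

Emit:
servo_tool --pt "0 0 0 0" --pt "0 0 0 0" --pt "0 0 0 0" --pt "0 0 0 0" --pt "0 0 0 0" --pt "0 0 0 0" --pt "0 0 0 0" --pt "0 0 0 0" --pt "0 0 0 0" --pt "0 0 0 0" --pt "0 0 0 0" --pt "0 0 0 0" --claw 1

```text
time: 10.08
ee_pos: [0.5858, -0.0699, 0.0832]
tcp_rot: [179.9, 0.0, 84.8]
wrist_force: [1.0, -0.1, 5.1]
opening: 0.0358
grasp_force: 37.9
```

Emit:
servo_tool --pt "0 0 1 0" --pt "0 0 3 0" --pt "0 0 6 0" --pt "0 0 9 0" --pt "-0.3 -1 10 0" --pt "-1 -3 10 0" --pt "-1.9 -6 10 -0.02" --pt "-2.8 -9 10 -0.04" --pt "-3.8 -12 10 -0.06" --pt "-4.7 -15 10 -0.085" --pt "-5.6 -18 10 -0.085" --pt "-6.6 -21 10 -0.085" --pt "-7.4 -23.5 10 -0.085" --pt "-7.9 -25.2 10 -0.085" --pt "-8.1 -25.8 10 -0.085" --pt "-8.1 -25.8 9 -0.085" --pt "-8.1 -25.8 7 -0.085" --pt "-8.1 -25.8 7 -0.085"

```text
time: 11.58
ee_pos: [0.5031, -0.3264, 0.1479]
tcp_rot: [-179.7, -0.1, 80.0]
wrist_force: [-0.5, 0.8, -1.8]
opening: 0.036
grasp_force: 37.1
```

```bash
python3 -c "
from h import *
im,T=wpic('w3'); t=camera('side')[:,:,::-1]; cv2.imwrite('pics/t3.png',np.hstack([cv2.resize(t[100:250,270:470],(400,300)),cv2.resize(im,(400,300))]))"
```

```text
[ 0.5031 -0.3264  0.1479] [-1.797e+02 -1.000e-01  8.000e+01] [-33.   11.3   7.9  86.9   0.   67. ] 11.5833
```

View pics/t3.png

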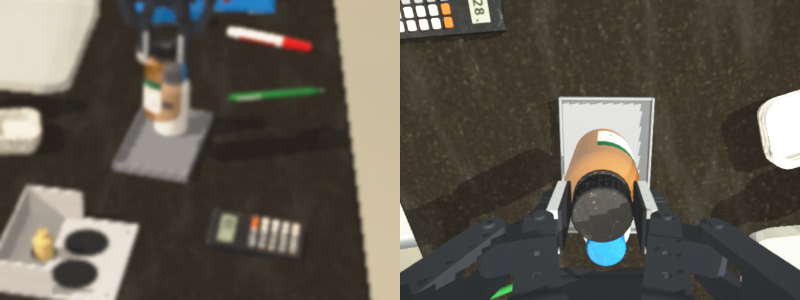

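White stands in the tray, amber is held over the left half, and both dark pads and the weight are undisturbed. I'll lower and release.

Emit:
servo_tool --pt "0 0 -1.5 0" --pt "0 0 -3.5 0" --pt "0 0 -5.2 0" --pt "0 0 -6.3 0" --pt "0 0 -6.8 0" --pt "0 0 -7 0" --pt "0 0 -7.1 0" --pt "0 0 -7.1 0" --pt "0 0 -7.1 0"

```text
time: 12.43
ee_pos: [0.5047, -0.3281, 0.0823]
tcp_rot: [179.9, 0.0, 80.0]
wrist_force: [0.7, 0.3, 1.2]
opening: 0.0357
grasp_force: 37.9
```

Emit:
servo_tool --pt "0 0 0 0" --pt "0 0 0 0" --pt "0 0 0 0" --pt "0 0 0 0" --pt "0 0 0 0" --pt "0 0 0 0" --pt "0 0 0 0" --pt "0 0 0 0" --pt "0 0 1 0" --pt "0 0 3 0" --pt "0 0 6 0" --pt "0 0 9 0" --pt "0 0 12 0" --pt "0 0 12 0" --pt "0 0 12 0" --claw 0

```text
time: 13.68
ee_pos: [0.5049, -0.3284, 0.2041]
tcp_rot: [179.8, 0.1, 80.0]
wrist_force: [-0.3, 0.7, -0.9]
opening: 0.0856
grasp_force: 0.0
```

```bash
python3 -c "
from h import *
t=camera('side')[:,:,::-1];u=camera('top')[:,:,::-1]
cv2.imwrite('pics/t4.png',np.hstack([crop(t,300,130),crop(t,260,180)]))
for n,p in [('a',(.504,-.3285)),('w',(.492,-.3975))]:
  print(n,proj('side',[[*p,.108],[*p,.003]]).round(0).tolist())
print(get_obs()['ee_pos'],get_obs()['time'])"
```

```text
a [[351.0, 143.0], [349.0, 177.0]]
w [[357.0, 130.0], [355.0, 164.0]]
[ 0.50405071 -0.32780677  0.20097985] 13.7833
```

View pics/t4.png

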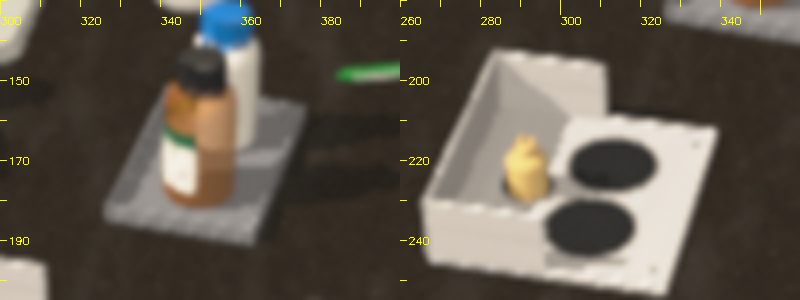

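```bash
python3 -c "
from h import *
print('pads',at('side',(313.3,221),.0045),at('side',(307.3,236.8),.0045),'knob',at('side',(291.2,214.5),.041))"
```

```text
pads [ 0.5774 -0.1283  0.0045] [ 0.5842 -0.0677  0.0045] knob [ 0.626  -0.1014  0.041 ]
```

Emit:
servo_tool --pt "0.5 1 0 0.12" --pt "1.5 2.5 0 0.24" --pt "2.5 4.5 0 0.36" --pt "3.5 6.5 0 0.48" --pt "4.5 8.5 0 0.6" --pt "5.5 10.5 0 0.72" --pt "6.5 12.5 0 0.84" --pt "7.5 14.5 0 0.96" --pt "8.5 16.5 0 1.08" --pt "9.5 18.5 0 1.2" --pt "10.5 20 0 1.32" --pt "11.3 21.5 0 1.44" --pt "11.9 22.4 0 1.56" --pt "12.1 22.8 0 1.656" --pt "12.1 22.8 0 1.656" --pt "12.1 22.8 0 1.656" --pt "12.1 22.8 0 1.656"

```text
time: 15.2
ee_pos: [0.6247, -0.1002, 0.2006]
tcp_rot: [-180.0, -0.1, 174.7]
wrist_force: [0.1, -0.3, 0.5]
opening: 0.0856
grasp_force: 0.0
```

```bash
python3 -c "
from h import *
wpic('w5')"
```

```text
[ 0.6247 -0.1002  0.2006] [-1.800e+02 -1.000e-01  1.747e+02] [-9.1 16.2 19.6 93.4 -0.  -3.8] 15.2
```

View pics/w5.png

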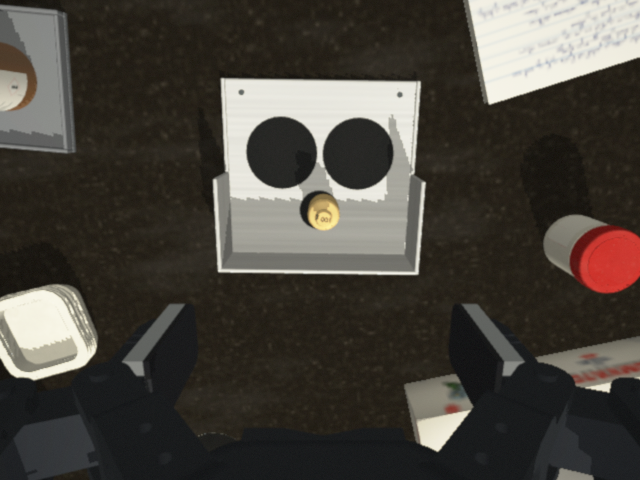

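The wrist view shows the pads at (282,152) and (358,153), and the knob at (324,215) on the finger midline. The jar and boats are undisturbed.

```bash
python3 -c "
from h import *
T=np.load('pics/w5.npy')
for u,z in [((282,152),.0045),((358,153),.0045),((324,215),.041),((318.5,211),.004)]: print(wat(T,u,z))"
```

```text
[ 0.5785 -0.1274  0.0045]
[ 0.5848 -0.0681  0.0045]
[ 0.6237 -0.0986  0.041 ]
[ 0.6283 -0.1035  0.004 ]
```

Emit:
servo_tool --pt "0 0 -2 0" --pt "0 0 -5 0" --pt "0 0 -8 0" --pt "0 0 -11 0" --pt "0 0 -13.5 0" --pt "0 0 -15.5 0" --pt "0 0 -17 0" --pt "0 0 -18 0" --pt "0 0 -18.7 0" --pt "0 0 -19.1 0" --pt "0 0 -19.2 0" --pt "0 0 -19.2 0"

```text
time: 16.25
ee_pos: [0.6255, -0.1, 0.0099]
tcp_rot: [-180.0, 0.0, 174.8]
wrist_force: [0.2, -0.4, 0.1]
opening: 0.085
grasp_force: 0.0
```

Emit:
servo_tool --pt "0 0 0 0" --pt "0 0 0 0" --pt "0 0 0 0" --pt "0 0 0 0" --pt "0 0 0 0" --pt "0 0 0 0" --pt "0 0 0 0" --pt "0 0 0 0" --pt "0 0 0 0" --pt "0 0 0 0" --pt "0 0 0 0" --pt "0 0 0 0" --claw 1 --force 30

```text
time: 17.25
ee_pos: [0.6254, -0.0999, 0.0097]
tcp_rot: [-180.0, 0.0, 174.9]
wrist_force: [-1.4, -0.5, 5.4]
opening: 0.023
grasp_force: 29.8
```

Emit:
servo_tool --pt "0 0 1 0" --pt "0 0 3 0" --pt "0 0 6 0" --pt "0 0 9 0" --pt "-0.1 1 12 0" --pt "-0.4 4 13 0" --pt "-0.7 7.5 13 0" --pt "-1 11 13 0" --pt "-1.3 14.5 13 0" --pt "-1.6 18 13 0" --pt "-2 22 13 0" --pt "-2.3 26 13 0" --pt "-2.6 30 13 0" --pt "-3 34 13 0" --pt "-3.4 38 13 0" --pt "-3.6 40.5 13 0" --pt "-3.8 42 13 0" --pt "-3.8 42.4 13 0" --pt "-3.8 42.4 13 0" --pt "-3.8 42.4 13 0"

```text
time: 18.92
ee_pos: [0.5874, 0.323, 0.1392]
tcp_rot: [-180.0, -0.0, 174.8]
wrist_force: [0.2, 0.4, 0.5]
opening: 0.0227
grasp_force: 29.6
```

```bash
python3 -c "
from h import *
wpic('w6')"
```

```text
[0.5874 0.323  0.1392] [-180.    -0.   174.8] [28.8 21.  18.9 87.9 -0.  34. ] 18.9167
```

View pics/w6.png

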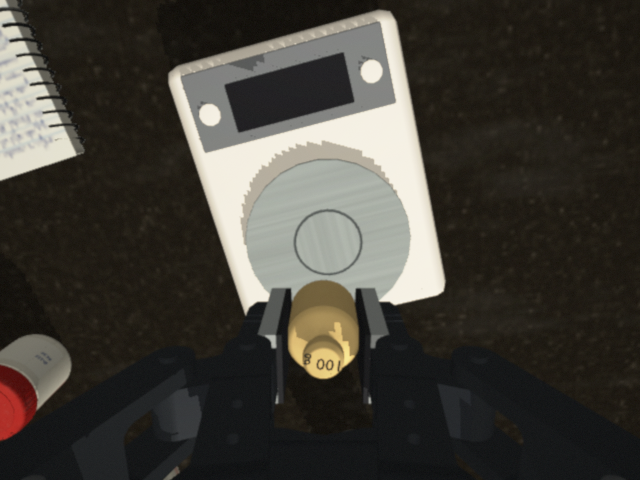

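The weight is held upright, with its knob at (323,362). The pan ring's centre is at (328,242).

```bash
python3 -c "
from h import *
T=np.load('pics/w6.npy'); print('ring',wat(T,(328,242),.046),'knob',wat(T,(323,360),.1392-.0097+.041))"
```

```text
ring [0.5878 0.3266 0.046 ] knob [0.5874 0.3237 0.1705]
```

Emit:
servo_tool --pt "0 0.2 -1.5 0" --pt "0 0.2 -3.5 0" --pt "0 0.2 -5.5 0" --pt "0 0.2 -7 0" --pt "0 0.2 -7.8 0" --pt "0 0.2 -8.4 0" --pt "0 0.2 -8.7 0" --pt "0 0.2 -8.75 0" --pt "0 0.2 -8.75 0" --pt "0 0.2 -8.75 0"

```text
time: 19.8
ee_pos: [0.5876, 0.3263, 0.0529]
tcp_rot: [180.0, 0.1, 174.8]
wrist_force: [0.1, -0.7, -1.0]
opening: 0.023
grasp_force: 29.6
```

Emit:
servo_tool --pt "0 0 0 0" --pt "0 0 0 0" --pt "0 0 0 0" --pt "0 0 0 0" --pt "0 0 0 0" --pt "0 0 0 0" --pt "0 0 0 0" --pt "0 0 0 0" --pt "0 0 1 0" --pt "0 0 3 0" --pt "0 0 6 0" --pt "0 0 9 0" --pt "0 0 12 0" --pt "0 0 13 0" --pt "0 0 13 0" --pt "0 0 13 0" --claw 0

```text
time: 21.13
ee_pos: [0.5874, 0.3263, 0.182]
tcp_rot: [180.0, 0.0, 174.9]
wrist_force: [-0.6, 0.3, -0.4]
opening: 0.0849
grasp_force: 0.0
```

```bash
python3 -c "
from h import *
im,T=wpic('w7'); cv2.imwrite('pics/w7c.png',im[100:400,120:520])"
```

```text
[0.5874 0.3263 0.182 ] [180.    0.  174.9] [29.1 21.7 24.4 92.7  0.  34.2] 21.1333
```

View pics/w7c.png

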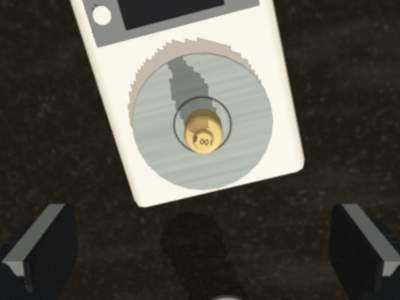

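The weight stands upright inside the ring. Now I'll return to the tray for amber.

Emit:
servo_tool --pt "0 -1 1 -0.1" --pt "-0.4 -3.5 2 -0.2" --pt "-0.9 -7 2 -0.3" --pt "-1.3 -10.5 2 -0.4" --pt "-1.8 -14 2 -0.5" --pt "-2.2 -17.5 2 -0.6" --pt "-2.7 -21 2 -0.7" --pt "-3.1 -24.5 2 -0.8" --pt "-3.6 -28 2 -0.9" --pt "-4 -31.5 2 -1.0" --pt "-4.5 -35 2 -1.1" --pt "-4.9 -38.5 2 -1.2" --pt "-5.4 -42 2 -1.3" --pt "-5.8 -46 2 -1.4" --pt "-6.4 -50 2 -1.5" --pt "-6.9 -54 2 -1.6" --pt "-7.4 -58 2 -1.656" --pt "-7.9 -62 2 -1.656" --pt "-8.2 -64.5 2 -1.656" --pt "-8.3 -65.4 2 -1.656"

```text
time: 22.85
ee_pos: [0.5025, -0.331, 0.1991]
tcp_rot: [-179.8, -0.0, 79.8]
wrist_force: [0.5, 0.5, -0.2]
opening: 0.0851
grasp_force: 0.0
```

Emit:
servo_tool --pt "0 0 0 0" --pt "0 0 0 0" --pt "0 0 0 0"

```text
time: 23.1
ee_pos: [0.5043, -0.3264, 0.2012]
tcp_rot: [-179.9, -0.0, 80.0]
wrist_force: [-0.3, 0.5, -0.1]
opening: 0.0857
grasp_force: 0.0
```

```bash
python3 -c "
from h import *
wpic('w8')"
```

```text
[ 0.5043 -0.3264  0.2012] [-179.9   -0.    80. ] [-32.9  11.6  14.1  92.6   0.   67. ] 23.1
```

View pics/w8.png

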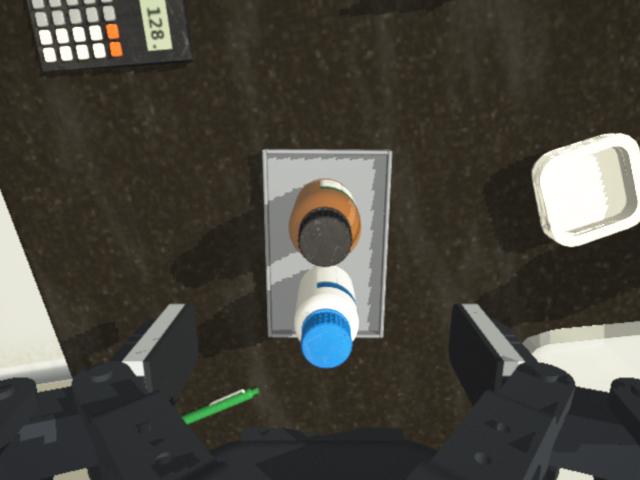

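Both bottles stand upright in the tray, with the amber cap at (325,240) on the finger midline.

Emit:
servo_tool --pt "0 0 -2 0" --pt "0 0 -5 0" --pt "0 0 -8 0" --pt "0 0 -10 0" --pt "0 0 -11.3 0" --pt "0 0 -11.9 0" --pt "0 0 -12 0" --pt "0 0 -12 0" --pt "0 0 -12 0"

```text
time: 23.9
ee_pos: [0.5049, -0.3281, 0.0834]
tcp_rot: [179.9, 0.0, 80.0]
wrist_force: [-0.1, 0.5, 0.8]
opening: 0.0853
grasp_force: 0.0
```

Emit:
servo_tool --pt "0 0 0 0" --pt "0 0 0 0" --pt "0 0 0 0" --pt "0 0 0 0" --pt "0 0 0 0" --pt "0 0 0 0" --pt "0 0 0 0" --pt "0 0 0 0" --pt "0 0 0 0" --pt "0 0 0 0" --pt "0 0 0 0" --pt "0 0 0 0" --claw 1 --force 40

```text
time: 24.9
ee_pos: [0.5046, -0.3281, 0.0825]
tcp_rot: [179.9, 0.0, 80.0]
wrist_force: [0.4, -0.1, 5.1]
opening: 0.0355
grasp_force: 38.0
```

Emit:
servo_tool --pt "0 0 1 0" --pt "0 0 3 0" --pt "0 0 6 0" --pt "0 0 8 0" --pt "0.3 1 9 0" --pt "1 3 9 0" --pt "1.9 6 9 0.02" --pt "2.8 9 9 0.04" --pt "3.8 12 9 0.06" --pt "4.7 15 9 0.085" --pt "5.6 18 9 0.085" --pt "6.6 21 9 0.085" --pt "7.4 23.5 9 0.085" --pt "7.9 25.2 9 0.085" --pt "8.1 25.8 9 0.085" --pt "8.1 25.8 8 0.085" --pt "8.1 25.8 7 0.085"

```text
time: 26.32
ee_pos: [0.5851, -0.0698, 0.1509]
tcp_rot: [-180.0, 0.0, 84.9]
wrist_force: [-0.0, -0.2, -2.3]
opening: 0.0358
grasp_force: 36.8
```

Emit:
servo_tool --pt "0 0 -1 0" --pt "0 0 -3 0" --pt "0 0 -5 0" --pt "0 0 -6 0" --pt "0 0 -6.5 0" --pt "0 0 -6.8 0" --pt "0 0 -6.9 0" --pt "0 0 -6.9 0" --pt "0 0 -6.9 0"

```text
time: 27.07
ee_pos: [0.5855, -0.0702, 0.0835]
tcp_rot: [179.9, 0.0, 84.8]
wrist_force: [0.1, 0.7, 1.1]
opening: 0.0357
grasp_force: 37.7
```

Emit:
servo_tool --pt "0 0 0 0" --pt "0 0 0 0" --pt "0 0 0 0" --pt "0 0 0 0" --pt "0 0 0 0" --pt "0 0 0 0" --pt "0 0 0 0" --pt "0 0 0 0" --pt "0 0 1 0" --pt "0 0 3 0" --pt "0 0 6 0" --pt "0 0 9 0" --pt "0 0 12 0" --pt "0 0 12 0" --pt "0 0 12 0" --claw 0

```text
time: 28.32
ee_pos: [0.5861, -0.07, 0.2055]
tcp_rot: [179.8, 0.0, 84.8]
wrist_force: [-0.0, 0.1, -0.5]
opening: 0.0854
grasp_force: 0.0
```

Emit:
servo_tool --pt "-0.5 -2 0 0" --pt "-1.5 -5 0 -0.02" --pt "-2.4 -8.5 0 -0.04" --pt "-3.4 -12 0 -0.06" --pt "-4.4 -15.5 0 -0.085" --pt "-5.4 -19 0 -0.085" --pt "-6.4 -22.5 0 -0.085" --pt "-7.4 -26 0 -0.085" --pt "-8.3 -29 0 -0.085" --pt "-8.9 -31.5 0 -0.085" --pt "-9.3 -32.8 0 -0.085" --pt "-9.3 -32.8 -2 -0.085" --pt "-9.3 -32.8 -5 -0.085" --pt "-9.3 -32.8 -8 -0.085" --pt "-9.3 -32.8 -10.5 -0.085" --pt "-9.3 -32.8 -12 -0.085" --pt "-9.3 -32.8 -12.6 -0.085" --pt "-9.3 -32.8 -12.6 -0.085" --pt "-9.3 -32.8 -12.6 -0.085"

```text
time: 29.9
ee_pos: [0.4924, -0.3976, 0.0773]
tcp_rot: [180.0, -0.0, 80.0]
wrist_force: [-0.1, -0.2, -0.3]
opening: 0.0851
grasp_force: 0.0
```

Emit:
servo_tool --pt "0 0 0 0" --pt "0 0 0 0" --pt "0 0 0 0" --pt "0 0 0 0" --pt "0 0 0 0" --pt "0 0 0 0" --pt "0 0 0 0" --pt "0 0 0 0" --pt "0 0 0 0" --pt "0 0 0 0" --pt "0 0 0 0" --pt "0 0 0 0" --claw 1

```text
time: 30.9
ee_pos: [0.4927, -0.3982, 0.0779]
tcp_rot: [179.9, 0.0, 80.0]
wrist_force: [0.8, 0.8, 6.0]
opening: 0.0354
grasp_force: 38.3
```

Emit:
servo_tool --pt "0 0 1 0" --pt "0 0 3 0" --pt "0 0 6 0" --pt "0 0 8 0" --pt "0.3 1 9 0" --pt "1 3 9 0" --pt "1.9 6 9 0.02" --pt "2.9 9 9 0.04" --pt "3.9 12 9 0.06" --pt "4.8 15 9 0.085" --pt "5.8 18 9 0.085" --pt "6.8 21 9 0.085" --pt "7.6 23.5 9 0.085" --pt "8.2 25.5 9 0.085" --pt "8.6 26.6 9 0.085" --pt "8.7 27 9 0.085" --pt "8.7 27 8 0.085" --pt "8.7 27 7 0.085" --pt "8.7 27 7 0.085"

```text
time: 32.48
ee_pos: [0.5778, -0.1286, 0.1436]
tcp_rot: [-179.8, -0.0, 84.8]
wrist_force: [-0.5, -0.6, -1.5]
opening: 0.0349
grasp_force: 37.6
```

```bash
python3 -c "
from h import *
im,T=wpic('w9'); t=camera('side')[:,:,::-1]; cv2.imwrite('pics/t9.png',np.hstack([crop(t,260,160),cv2.resize(im,(400,300))]))"
```

```text
[ 0.5778 -0.1286  0.1436] [-179.8   -0.    84.8] [-12.5  10.1   6.   86.2  -0.   82.7] 32.4833
```

View pics/t9.png

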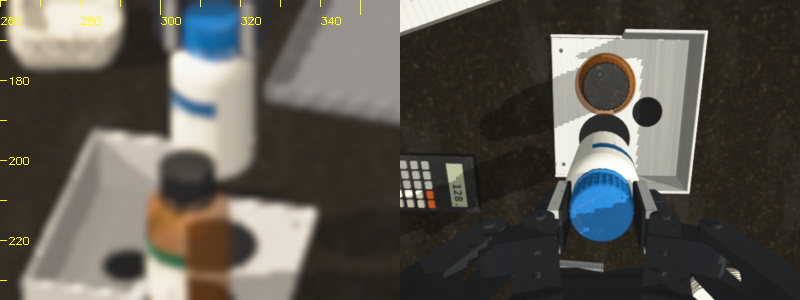

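Amber stands upright on its pad and white hangs straight above its own. I'll lower and release.

Emit:
servo_tool --pt "0 0 -1 0" --pt "0 0 -3 0" --pt "0 0 -5 0" --pt "0 0 -6 0" --pt "0 0 -6.5 0" --pt "0 0 -6.8 0" --pt "0 0 -6.9 0" --pt "0 0 -6.9 0" --pt "0 0 -6.9 0"

```text
time: 33.33
ee_pos: [0.5795, -0.1281, 0.0788]
tcp_rot: [179.9, 0.0, 84.8]
wrist_force: [-2.5, -0.9, 3.5]
opening: 0.0355
grasp_force: 38.6
```

Emit:
servo_tool --pt "0 0 0 0" --pt "0 0 0 0" --pt "0 0 0 0" --pt "0 0 0 0" --pt "0 0 0 0" --pt "0 0 0 0" --pt "0 0 0 0" --pt "0 0 0 0" --pt "0 0 1 0" --pt "0 0 3 0" --pt "0 0 6 0" --pt "0 0 9 0" --pt "0 0 12 0" --pt "0 0 15 0" --pt "0 0 17.4 0" --pt "0 0 17.4 0" --pt "0 0 17.4 0" --pt "0 0 17.4 0" --claw 0

```text
time: 34.83
ee_pos: [0.5791, -0.1279, 0.2516]
tcp_rot: [-180.0, -0.0, 84.8]
wrist_force: [0.4, -0.6, -1.2]
opening: 0.085
grasp_force: 0.0
```

```bash
python3 -c "
from h import *
im,T=wpic('w10'); t=camera('side')[:,:,::-1]; cv2.imwrite('pics/t10.png',np.vstack([np.hstack([crop(t,260,180),crop(t,235,325)]),cv2.resize(im[30:330,130:530],None,fx=2,fy=2)[:300]]) if 0 else np.hstack([np.vstack([crop(t,260,175),crop(t,235,325)]),cv2.resize(im[40:340,200:400],(400,600))]))"
```

```text
[ 0.5791 -0.1279  0.2516] [-180.    -0.    84.8] [-12.5  11.6  19.8  98.2  -0.   82.7] 34.8333
```

View pics/t10.png

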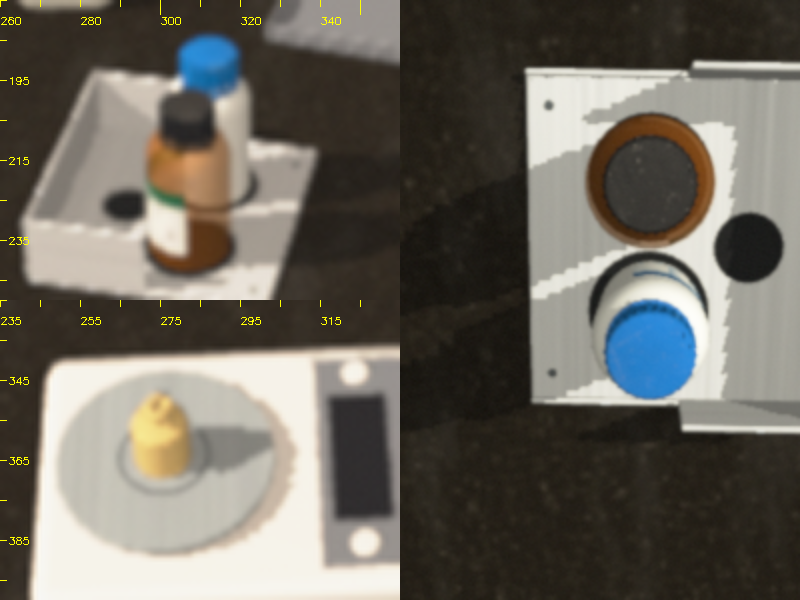

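Both bottles stand on their own pads with the caps within about 2 px of the first view. The weight is inside the pan ring.

```bash
python3 -c "
from workcell import *
print(job_done())"
```

```text
the job is handed in; nothing more can be done
None
```

I handed the job in at about 35 s: both bottles are back upright on their own pads, the brass weight stands inside the ring on the balance pan, and the gripper is clear; I saw no shift of the jar or boats, did not look at the timer again, and no verdict came back.

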